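Set out the samples for a rheometer run

TASK

On the grey riser, set out the samples for the next rheometer run: stand the green vial on the middle of the yellow note pad and the red vial on the middle of the blue one, put the small brown jar with the blue lid in line with the two pads and midway between them, and the jar with the white lid straight behind the brown jar (on the side away from the robot, square to the row of pads) with a gap of about 2 cm between the two jars. Keep everything upright and leave the other vials and the black-lidded jar where they are.

Things in the scene. Friction and masses are not known exactly. Their poses are not given: they have to be found in the camera images.
- riser: grey bench riser, a fixed low table 260 mm deep (x), 404 mm wide (y); its flat top is at z = 0.18 m, and both pads and all things to be handled stand on it. Origin: centre of its underside. Beware the fixed monitor screen in front of its left part (x 0.30 to 0.35, y -0.15 to 0.33, z 0.15 to 0.44 m; the arm must pass above it) and the wall behind it (x = 0.65 m).
- yellow_pad: yellow sticky-note pad stuck to the top of the riser (it does not move), 39 x 51 x 9 mm. Origin at the centre of its underside; its x axis (39 mm side) points roughly away from the robot, its y axis (51 mm side) lies along the row of the two pads. Its flat top is 9 mm above the riser's top.
- blue_pad: light blue sticky-note pad stuck to the top of the riser (it does not move), 37 x 37 x 14 mm. Origin at the centre of its underside; axes parallel to those of the yellow pad. The pads lie side by side as seen from the robot, 150 mm centre to centre, either one on the left. Its flat top is 14 mm above the riser's top.
- green_vial: capped glass vial with green contents and a white cap, 20 mm in diameter, 46 mm tall with the cap; grip the glass body, which reaches from 0 to 37 mm above its foot; about 16 g. Origin at the centre of its underside, z up; it is round, so its yaw has no meaning.
- red_vial: capped glass vial with red contents and a white cap, 20 mm in diameter, 46 mm tall with the cap; grip the glass body, which reaches from 0 to 37 mm above its foot; about 16 g. Origin at the centre of its underside, z up; it is round, so its yaw has no meaning.
- amber_jar: small brown sample jar with a blue screw lid (fixed on), 42 mm in diameter, 50 mm tall; grip the body, which is about 40 mm across and reaches from 0 to 39 mm above its foot; about 90 g. Origin at the centre of its underside, z up; it is round, so its yaw has no meaning.
- white_lid_jar: cream-coloured sample jar with a white screw lid (fixed on), 54 mm in diameter, 62 mm tall; grip the body, which is about 52 mm across and reaches from 0 to 48 mm above its foot; about 150 g. Origin at the centre of its underside, z up; it is round, so its yaw has no meaning.
- tan_vial: bystander, not to be moved: capped glass vial with tan contents and a white cap, 20 mm in diameter, 46 mm tall with the cap; grip the glass body, which reaches from 0 to 37 mm above its foot; about 16 g. Origin at the centre of its underside, z up; it is round, so its yaw has no meaning.
- white_vial: bystander, not to be moved: capped glass vial with off-white contents and a white cap, 20 mm in diameter, 46 mm tall with the cap; grip the glass body, which reaches from 0 to 37 mm above its foot; about 16 g. Origin at the centre of its underside, z up; it is round, so its yaw has no meaning.
- black_lid_jar: bystander, not to be moved: larger grey-white sample jar with a black lid, 62 mm in diameter, 80 mm tall. Origin at the centre of its underside, z up; it is round, so its yaw has no meaning.
Not all that is in view belongs to the job. There is more than one size of the amber_jar; the job needs the larger.

How it is judged (in metres and radians):
At the end, for the whole second after the job is handed in: Green vial on the yellow pad, red vial on the blue pad, within 12 mm of centre; brown jar within 15 mm of midway between the pads; white-lidded jar behind it, within 20 mm of the pads' middle line, jar centres 54 to 86 mm apart (68 mm = 2 cm gap); all four upright within 0.15 rad, at rest (horizontal distance between green_vial and yellow_pad below 0.012 m and height (world z) of green_vial between 0.186 and 0.193 m and horizontal distance between red_vial and blue_pad below 0.012 m and height (world z) of red_vial between 0.191 and 0.198 m and (y of amber_jar in the frame of yellow_pad between 0.06 and 0.09 m or y of amber_jar in the frame of yellow_pad between -0.09 and -0.06 m) and (y of white_lid_jar in the frame of yellow_pad between 0.055 and 0.095 m or y of white_lid_jar in the frame of yellow_pad between -0.095 and -0.055 m) and (y of amber_jar in the frame of blue_pad between 0.06 and 0.09 m or y of amber_jar in the frame of blue_pad between -0.09 and -0.06 m) and (y of white_lid_jar in the frame of blue_pad between 0.055 and 0.095 m or y of white_lid_jar in the frame of blue_pad between -0.095 and -0.055 m) and x of amber_jar in the frame of yellow_pad between -0.015 and 0.015 m and horizontal distance between white_lid_jar and amber_jar between 0.054 and 0.086 m and x of white_lid_jar in the frame of yellow_pad above 0.04 m and height (world z) of amber_jar between 0.176 and 0.184 m and height (world z) of white_lid_jar between 0.176 and 0.184 m and angle between each of green_vial, red_vial, amber_jar, white_lid_jar's own z axis and vertical below 0.15 rad and linear speed of each of green_vial, red_vial, amber_jar, white_lid_jar below 0.02 m/s and angular speed of each of green_vial, red_vial, amber_jar, white_lid_jar below 0.2 rad/s); the robot touches nothing.
It fails at once if a bystander (tan vial, off-white vial or black-lidded jar) moved more than 15 mm or tipped (distance of any of tan_vial, white_vial, black_lid_jar from where it was at the start of the episode above 0.015 m or angle between any of tan_vial, white_vial, black_lid_jar's own z axis and vertical above 0.3 rad).
It fails at once if a vial or jar tipped over (angle between any of green_vial, red_vial, amber_jar, white_lid_jar's own z axis and vertical above 0.7 rad).
It also fails if it takes over 88 s, if anything falls off the work surface, if the arm or the gripper's body presses on something with over 40 N, if the wrist force passes 120 N, or if a joint passes its speed limit or range.

ROBOT

A 6-joint arm with a two-finger parallel gripper is mounted at the origin on the work surface; the furniture and walls round the work are solid. World frame = base frame: x ahead of the robot, y to its left, z up, the work surface at z = 0. Lengths are in mm, angles in degrees, forces in N, time in s.
With the tool pointing down it reaches from about 375 to 900 mm from the base axis. Payload 3.1 kg.
Tool frame: the origin (TCP) lies on the front face of the gripper's body, between the roots of the fingers; the fingertips stand 73 mm ahead of it and the grasp point (between the pads) lies 54 mm ahead of it; z points along the fingers, y is the line along which they close (so a half turn about z gives the same grasp; the last joint's range is limited). The gripper opens to 85 mm and grips with 20 to 120 N. Pads are 22 mm wide; open, the fingers measure 114 mm over their backs; the gripper's body (76 mm by 85 mm) begins 54 mm behind the grasp point. The pads swing forward as they close: fully open they stand 13 mm farther back than shut.
Start: joints at [59.903, 30.224, 82.088, -0, 67.689, -10.227], TCP at [212.39, 587.782, 303.91] pointing down, gripper open.
Joint ranges: [-176.69, 176.69], [-43.24, 126.21], [12.49, 139.97], [-82, 262], [0, 151.66], [-163.58, 163.58]. Speed limits (degrees/s): [159.86, 159.86, 180, 180, 180, 180].

INTERFACE

Orientations are given as a 3x3 rotation matrix whose columns are the frame's x, y, z axes.
In Python, from station import * gives the robot as it stands.
- The arm moves only by the tool drive_tool, never from a script. Its arguments are lists of equal length, an entry for each row: "linear": the shift along the tool's x, y, z in cm, a list of three; "roll": the turn about the tool's z in rad. A call has 1 to 5 rows; each row is the pose to reach, as a shift and turn from the pose commanded when the call began, along the tool's axes at that moment; what a row does not reach only later rows make up. A row lasts 1/10 s, in which the tool goes at most 50 mm and 8.59 degrees, less where a joint would pass 70% of its speed; a pose out of reach is approached as far as the arm can. A call with a gripper value outside its range is refused whole. "fingers" is the closure, from -1 (fully open) to 1 (shut), set as the call begins (left out, the last holds). The fingers move at their own pace and stop on an object; "force" is the grip in N (left out, the last holds). Time passes only in rows, so rows that repeat a pose let the fingers close. It gives the time, the measured TCP pose, the force, the opening and the grip force at its end, in the units of the state.
- read_state(): the state, without advancing time (a new reading comes with each control period).
- get_image(name): name is "scene" or "side" or "wrist"; returns a dict with "color" (384x512x3 uint8, red, green, blue), "z_map" (384x512 float32, mm along the optical axis (not along the pixel's ray), 0 where there is no reading), "fx", "fy", "cx", "cy" (pixels), "view" (4x4, takes a point from world to camera coordinates). Camera axes: x right, y up, looking along -z (the intrinsics and any distortion apply to the point x, -y, -z); pixel columns grow to the right and rows downward; lengths in mm; the calibration is good to about 2 mm. The wrist camera is an equidistant fisheye: a pixel r from the principal point sees the ray r / f radians off the axis. A picture is of the moment at which its call begins.
- hand_in(): hands the job in; it is judged then, once.
The state is a dict: "clock": time; "joints": joint angles; "joint_velocities": joint speeds; "joint_torque": joint torques, N m; "ee_pos": TCP position; "eef_rot": TCP orientation; "ft_force": force on the tool from outside, world axes, zero at the start; "wrist_torque": the same for the moment, N m; "finger_gap": opening from 0.0 (shut) to 1.0 (fully open); "grasp_force": force on a finger pad.
Only numpy, scipy, OpenCV 4.12 (cv2) and the standard library are available. Lean on these libraries where they do the work, as an engineer would, in place of code of your own. Each camera call takes 0.05 s, during which the arm holds its last target. There are 200 camera calls.

## Working session

There is one attempt and no reset: what is moved stays moved. The work goes in short steps, Python scripts to look and compute and a tool call to move; the robot and the scene stay as the last step left them, time stands still between calls to the robot, and variables do not carry over. Pictures are saved under pics/ and viewed, at most 14 in all, crops included, and the job is handed in when it is done.

Besides the shell and the picture viewer there is one more tool, called after ">>>" by a JSON object that holds its "op" and its "data". drive_tool: Moves the arm, as the interface text tells. Its arguments: {"type":"object","properties":{"linear":{"type":"array","items":{"type":"array","items":{"type":"number"}}},"roll":{"type":"array","items":{"type":"number"}},"fingers":{"type":"number"},"force":{"type":"number"}},"required":["linear","roll"]}

```bash
mkdir -p pics; ls
cat > h.py <<'E'
from station import *
import numpy as np, cv2
def world(im):
    z=im["z_map"].astype(float); v,u=np.mgrid[0:z.shape[0],0:z.shape[1]]
    p=np.stack([(u-im["cx"])/im["fx"]*z,-(v-im["cy"])/im["fy"]*z,-z,np.ones_like(z)],-1)
    w=p@np.linalg.inv(im["view"]).T
    w=w[...,:3]; w[z==0]=np.nan
    return w
E
python3 - <<'E'
from h import *
for n in("scene","side"):
    im=get_image(n); cv2.imwrite(f"pics/{n}0.png",im["color"][...,::-1]); np.savez(f"{n}0.npz",**im)
    print(n,im["fx"],im["cx"],im["view"],[k for k in im])
s=read_state();print(s)
E
```

```text
pics
scene 494.73414118752254 252.8542596925919 [[ 9.71838228e-01  2.35190901e-01  1.46867115e-02 -3.77243948e+02]
 [-1.25110625e-01  4.62149466e-01  8.77932345e-01  6.33391532e+01]
 [ 1.99694243e-01 -8.55045678e-01  4.78559399e-01 -1.39532269e+03]
 [ 0.00000000e+00  0.00000000e+00  0.00000000e+00  1.00000000e+00]] ['color', 'z_map', 'fx', 'fy', 'cx', 'cy', 'view']
side 464.3596911828648 243.3304185136271 [[ 2.91605277e-01 -9.56352534e-01 -1.88730784e-02 -3.45422164e+02]
 [ 6.39596921e-01  1.80275048e-01  7.47272832e-01 -3.20015173e+02]
 [-7.11253922e-01 -2.29979864e-01  6.64249291e-01 -7.38334432e+02]
 [ 0.00000000e+00  0.00000000e+00  0.00000000e+00  1.00000000e+00]] ['color', 'z_map', 'fx', 'fy', 'cx', 'cy', 'view']
{'clock': 0.1, 'joints': array([ 5.99033827e+01,  3.02733586e+01,  8.21495704e+01,  2.49389148e-04,
        6.76894226e+01, -1.02289816e+01]), 'joint_velocities': array([ 0.02679849, -0.10338502, -0.1369194 , -0.00133861, -0.1689027 ,
       -0.05930927]), 'joint_torque': array([-3.28943861e-05, -4.43304169e+01, -1.78586054e+01, -2.10182689e-04,
        3.85441774e-03,  2.59466117e-05]), 'ee_pos': array([212.13580195, 587.35886022, 303.03142785]), 'eef_rot': array([[-9.40479508e-01,  3.39848968e-01, -9.86797811e-04],
       [ 3.39850218e-01,  9.40478047e-01, -1.69451702e-03],
       [ 3.52181819e-04, -1.92902198e-03, -9.99998077e-01]]), 'ft_force': array([-0.12657186,  0.28726433,  0.73837473]), 'wrist_torque': array([-0.03682011,  0.01311879,  0.00278205]), 'grasp_force': 0.0, 'finger_gap': 0.9996628556157479}
```

View pics/scene0.png

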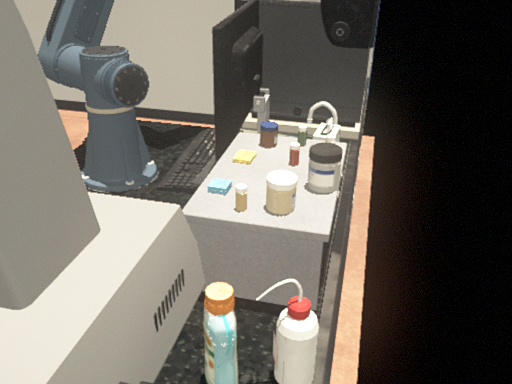

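View pics/side0.png

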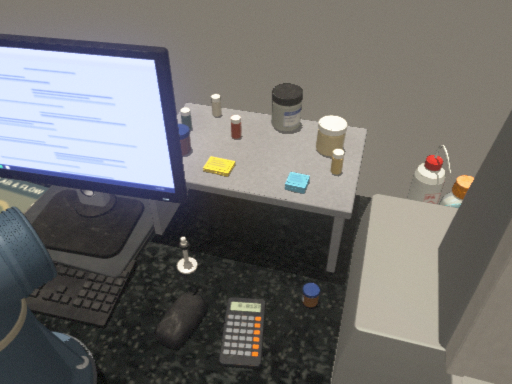

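The side view shows these things on the riser:
- yellow pad (220,166) and blue pad (297,182)
- red vial (236,127), green vial (186,118), white vial (216,105), tan vial (337,162)
- white-lid jar (332,136) and black-lid jar (287,107)
- amber jar (182,138), partly hidden by the monitor; scene view (268,134)

A smaller amber look-alike stands on the desk at (311,295).

Run:
```python
from h import *
for n in("scene","side"):
    im=dict(np.load(f"{n}0.npz")); w=world(im); c=im["color"]
    x,y,z=w[...,0],w[...,1],w[...,2]
    hsv=cv2.cvtColor(c,cv2.COLOR_RGB2HSV)
    m=((x>352)&(x<640)&(y>-320)&(y<320)&(z>185)&(z<275)).astype(np.uint8)
    t=(x>352)&(x<640)&(y>-400)&(y<400)&(abs(z-180)<3); print(n,"top",np.nanmin(w[t],0),np.nanmax(w[t],0),np.median(z[t]))
    k,l,st,ce=cv2.connectedComponentsWithStats(m,connectivity=4)
    for i in range(1,k):
        if st[i,4]<25: continue
        q=w[l==i]; h=q[:,2].max(); tp=q[q[:,2]>h-5]
        print(st[i],ce[i].round(),"z",q[:,2].min().round(),h.round(),"top",((tp.min(0)+tp.max(0))/2).round(1),np.ptp(tp,0).round(),len(tp),"col",np.median(c[l==i],0))
a=cv2.imread("pics/scene0.png")[90:220,190:360];b=cv2.imread("pics/side0.png")[80:210,140:380]
a=cv2.resize(a,(510,390),interpolation=2)[:, :];b=cv2.resize(b,None,fx=3,fy=3,interpolation=2)
cv2.imwrite("pics/crop_a.png",a);cv2.imwrite("pics/crop_b.png",b)
```

```text
scene top [ 352.13428142 -399.99347147  177.04480915] [619.85688224 112.05740915 182.99022679] 180.48300135162475
[234  69  36  51 946] [252. 100.] z 185.0 275.0 top [365.1  74.8 272.5] [ 25. 268.   5.] 65 col [60. 56. 51.]
[259 121  19  26 407] [268. 133.] z 185.0 232.0 top [ 446.7 -103.5  229.2] [39. 42.  5.] 106 col [127. 108.  95.]
[289 125  18  40 374] [297. 145.] z 185.0 228.0 top [ 519.5 -142.5  225.1] [ 19. 126.   5.] 71 col [160. 124. 101.]
[ 308  135   34   57 1550] [324. 165.] z 185.0 262.0 top [ 589.2 -281.9  259.9] [60. 58.  5.] 357 col [166. 161. 145.]
[232 150  24  13 210] [244. 156.] z 185.0 191.0 top [ 412.3 -194.4  189. ] [40. 54.  5.] 196 col [255. 255. 190.]
side top [ 357.35557762 -399.98539938  177.00929607] [620.4464195  -39.23659922 182.99688005] 180.37602712603962
[ 272   83   31   48 1297] [286. 106.] z 185.0 263.0 top [ 588.5 -277.7  260.6] [62. 59.  5.] 376 col [90. 90. 91.]
[211  94  11  22 197] [216. 104.] z 185.0 229.0 top [ 586.  -126.2  226.3] [20. 18.  4.] 41 col [140. 131. 115.]
[178 108  14  46 457] [185. 130.] z 185.0 232.0 top [475.8 -99.2 229. ] [95. 45.  5.] 126 col [ 88.  88. 104.]
[231 115  11  23 216] [236. 126.] z 185.0 229.0 top [ 516.4 -191.6  226.3] [20. 18.  5.] 50 col [116.5  83.   75. ]
[203 156  32  19 393] [219. 165.] z 185.0 193.0 top [ 412.2 -191.7  190.3] [42. 51.  5.] 349 col [249. 233.  90.]
```

View pics/crop_a.png

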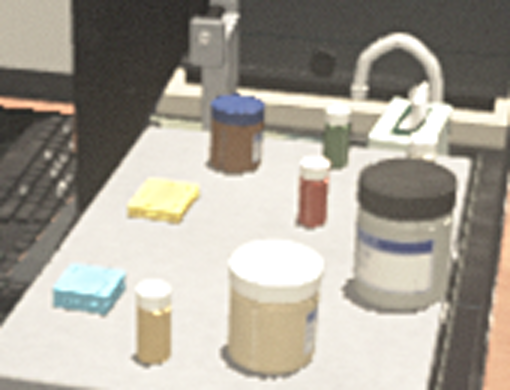

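View pics/crop_b.png

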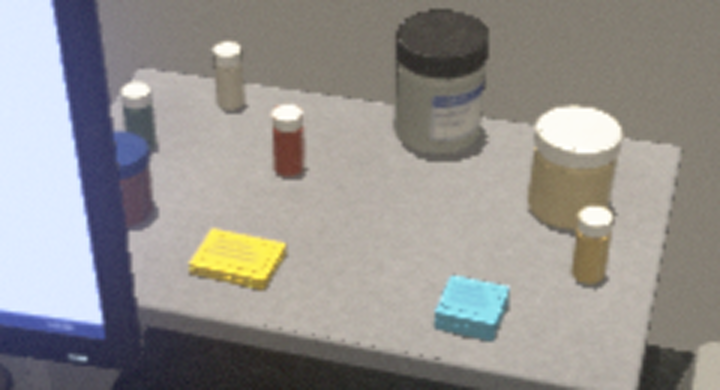

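The crops confirm the choice. Green, red, blue-lid amber, white-lid, tan and black-lid are all told apart by colour, and the amber jar on the riser is the larger of the two sizes. Next I'll extend the y bound and fit centres.

```bash
cat >> h.py <<'E'
# approx centre, cap radius, top z
OBJ=dict(green=(515,-85,10,226),red=(517,-191,10,226),amber=(447,-103,21,230),whitej=(500,-380,27,242),tan=(450,-385,10,226),white=(586,-126,10,226),black=(589,-280,31,260))
def fit(w,x0,y0,r,zt,R=None):
    """centre of a round top: peak of disc-matched point density on a 1 mm grid"""
    R=R or r+14
    m=(abs(w[...,2]-zt)<5)&(np.hypot(w[...,0]-x0,w[...,1]-y0)<R)
    p=w[m][:,:2]
    if len(p)<8: return None
    mn,mx=p.min(0),p.max(0)
    return np.r_[(mn+mx)/2, mx-mn, len(p), np.median(w[m][:,2])].round(1)
def pad(w,c,name):
    h=cv2.cvtColor(c,cv2.COLOR_RGB2HSV); H=h[...,0]
    lo,hi,zt=(20,35,189) if name=="yellow" else (85,102,194)
    m=(H>=lo)&(H<=hi)&(h[...,1]>50)&(abs(w[...,2]-zt)<4)&(w[...,0]>352)&(w[...,0]<620)&(w[...,1]>-450)&(w[...,1]<0)
    p=w[m][:,:2]; return cv2.minAreaRect(p.astype(np.float32)),len(p),p.mean(0).round(1)
E
python3 - <<'E'
from h import *
for n in("scene","side"):
    im=dict(np.load(f"{n}0.npz")); w=world(im)
    x,y,z=w[...,0],w[...,1],w[...,2]
    # find white jar and tan blobs
    m=((x>352)&(x<640)&(y>-460)&(y<-310)&(z>185)&(z<275)).astype(np.uint8)
    k,l,st,ce=cv2.connectedComponentsWithStats(m,connectivity=4)
    for i in range(1,k):
        if st[i,4]>25:
            q=w[l==i]; h=q[:,2].max(); tp=q[q[:,2]>h-5]; print(ce[i].round(),h,((tp.min(0)+tp.max(0))/2).round(1),np.ptp(tp,0).round())
    for k in("green","red","amber","white","black"): print(n,k,fit(w,*OBJ[k]))
    for k in("yellow","blue"): print(n,k,pad(w,im["color"],k))
E
```

```text
[281. 191.] 244.5046361742023 [ 526.8 -383.8  242.1] [53. 53.  5.]
[219. 185.] 196.95241185406985 [ 403.1 -343.9  194.5] [37. 40.  5.]
[241. 197.] 227.7013665663385 [ 460.6 -405.3  225.2] [19. 19.  5.]
scene green [519.5 -88.6  18.7  18.4  41.  225.7]
scene red [ 519.4 -195.1   17.1   20.9   45.   225.5]
scene amber [ 446.7 -103.5   39.1   41.7  124.   229.6]
scene white [ 586.5 -130.    17.5   18.6   38.   225.5]
scene black [ 589.3 -282.6   60.    59.9  400.   259.7]
scene yellow (((466.488037109375, -254.68882751464844), (139.3428497314453, 318.50384521484375), 5.705226421356201), 275, array([ 449.1, -261.1]))
scene blue (((404.31024169921875, -346.63275146484375), (34.081058502197266, 34.558712005615234), 87.6385498046875), 56, array([ 407. , -356.9]))
[332. 139.] 244.77714444869827 [ 526.4 -379.5  242.4] [53. 52.  5.]
[297. 181.] 197.28235428464484 [ 403.4 -341.2  194.8] [39. 37.  5.]
side green [516.9 -84.9  19.1  18.9  53.  225.8]
side red [ 516.4 -191.6   20.5   18.1   63.   225.8]
side amber [ 446.9 -107.9   38.2   27.4  116.   229.3]
side white [ 585.6 -125.9   20.4   18.1   54.   225.7]
side black [ 588.1 -277.6   62.6   60.7  429.   259.6]
side yellow (((455.99627685546875, -285.7378845214844), (81.48535919189453, 263.697509765625), 17.01291275024414), 452, array([ 419.6, -217.6]))
side blue (((403.3648376464844, -341.2193298339844), (36.65746307373047, 38.667724609375), 89.37065887451172), 305, array([ 400.4, -341.6]))
```

The two cameras agree to about 4 mm. The averages, in mm:

| Thing | x, y |
|---|---|
| green vial | (518,-87) |
| red vial | (518,-193) |
| amber jar | (447,-102) |
| white-lid jar | (527,-382) |
| yellow pad | (412,-193) |
| blue pad | (403,-342.5) |

That puts the amber target at (408,-268) and the white-lid target at (476,-272). I'll raise the arm first, and square the tool to the world axes as it rises.

>>> {"op": "drive_tool", "data": {"linear": [[0, 0, -5], [0, 0, -10], [0, 0, -15], [0, 0, -20], [0, 0, -25]], "roll": [-0.12, -0.24, -0.347, -0.347, -0.347], "fingers": -1, "force": 30}}

```text
clock: 0.6
ee_pos: [212.1, 587.3, 555.5]
eef_rot: [[-1.0, -0.0, -0.0], [-0.0, 1.0, -0.001], [0.0, -0.001, -1.0]]
ft_force: [0.5, 0.9, -0.6]
finger_gap: 1.002
grasp_force: 0.0
```

Run:
```python
from h import *
W=np.concatenate([world(dict(np.load(f"{n}0.npz"))).reshape(-1,3) for n in("scene","side")])
# max height map 50mm cells, around riser
print("y cols", list(range(-600,200,50)))
for x in range(250,700,50):
    r=[]
    for y in range(-600,200,50):
        m=(W[:,0]>=x)&(W[:,0]<x+50)&(W[:,1]>=y)&(W[:,1]<y+50)
        r.append(int(np.percentile(W[m][:,2],98)) if m.sum()>5 else -1)
    print(x,r)
s=read_state();print(s["clock"],s["joints"].round(2),s["ee_pos"].round(1),s["eef_rot"].round(3))
```

```text
y cols [-600, -550, -500, -450, -400, -350, -300, -250, -200, -150, -100, -50, 0, 50, 100, 150]
250 [429, 217, 217, 37, 37, 12, 12, 2, 7, 6, 19, 38, 39, 40, 39, 40]
300 [217, 217, 217, 36, 36, 3, 3, 2, 431, 439, 439, 439, 439, 439, 438, 427]
350 [217, 217, 217, 181, 194, 195, 182, 189, 392, 430, 361, 379, 378, 375, 374, 373]
400 [144, 143, 141, 181, 194, 195, 182, 190, 190, 230, 229, 179, 40, 230, 228, 39]
450 [145, 2, 2, 225, 226, 182, 182, 182, 181, 229, 230, 181, -1, -1, -1, -1]
500 [2, 2, 2, 239, 243, 182, 182, 220, 226, 182, 227, 181, -1, -1, -1, -1]
550 [188, 1, 2, 181, 240, 259, 261, 255, 182, 227, 182, 181, -412, -412, -411, -410]
600 [432, 432, 423, 419, 416, 410, 406, 400, 397, 393, 390, 389, 386, 383, 379, 373]
650 [434, 429, 425, 422, 418, 414, 411, 406, 402, 398, 393, 388, 387, 382, 379, 375]
0.6 [ 59.9   20.83  59.14  -0.   100.08 -30.11] [212.1 587.3 555.5] [[-1.    -0.    -0.   ]
 [-0.     1.    -0.001]
 [ 0.    -0.001 -1.   ]]
```

>>> {"op": "drive_tool", "data": {"linear": [[-4.7, 0, -0.6], [-9.4, 0, -1.2], [-14.1, 0, -1.8], [-18.8, 0, -2.4], [-23.5, 0, -3]], "roll": [0, 0, 0, 0, 0]}}

```text
clock: 1.1
ee_pos: [449.0, 587.5, 583.5]
eef_rot: [[-1.0, -0.0, -0.001], [-0.0, 1.0, -0.001], [0.001, -0.001, -1.0]]
ft_force: [-0.4, 0.9, 1.5]
finger_gap: 1.002
grasp_force: 0.0
```

>>> {"op": "drive_tool", "data": {"linear": [[0, -5, 0], [0, -10, 0], [0, -15, 0], [0, -20, 0], [0, -25, 0]], "roll": [0, 0, 0, 0, 0]}}

```text
clock: 1.6
ee_pos: [447.1, 335.9, 583.1]
eef_rot: [[-1.0, -0.0, -0.001], [-0.0, 1.0, -0.001], [0.001, -0.001, -1.0]]
ft_force: [0.8, 0.2, 0.4]
finger_gap: 0.998
grasp_force: 0.0
```

>>> {"op": "drive_tool", "data": {"linear": [[0, -5, 0], [0, -10, 0], [0, -15, 0], [0, -20, 0], [0, -25, 0]], "roll": [0, 0, 0, 0, 0]}}

```text
clock: 2.1
ee_pos: [446.8, 86.0, 583.6]
eef_rot: [[-1.0, -0.001, -0.0], [-0.001, 1.0, -0.0], [0.0, -0.0, -1.0]]
ft_force: [0.3, 0.3, 0.7]
finger_gap: 1.004
grasp_force: 0.0
```

>>> {"op": "drive_tool", "data": {"linear": [[0, -5, 0], [0, -10, 0], [0, -15, 0], [0, -19, 0], [0, -19, 0]], "roll": [0, 0, 0, 0, 0]}}

```text
clock: 2.6
ee_pos: [447.5, -106.6, 582.8]
eef_rot: [[-1.0, 0.007, -0.002], [0.007, 1.0, -0.001], [0.002, -0.001, -1.0]]
ft_force: [-0.4, -0.5, -0.9]
finger_gap: 1.005
grasp_force: 0.0
```

Run:
```python
from h import *
s=read_state();print(s["clock"],s["joints"].round(2),s["ee_pos"].round(1),s["eef_rot"].round(3))
D=[(30.27,82.15,np.hypot(212.1,587.4),303.0),(20.83,59.14,np.hypot(212.1,587.3),555.5),(s["joints"][1],s["joints"][2],np.hypot(*s["ee_pos"][:2]),s["ee_pos"][2])]
# fit r=a+L1 s2+L2 s23+e c23 ; z=h+L1 c2+L2 c23 - e s23
A=[];b=[]
for q2,q3,r,z in D:
    a,c=np.radians(q2),np.radians(q2+q3)
    A+= [[np.sin(a),np.sin(c),np.cos(c),1,0],[np.cos(a),np.cos(c),-np.sin(c),0,1]]; b+=[r,z]
print(np.linalg.lstsq(np.array(A),np.array(b),rcond=None))
im=get_image("wrist"); cv2.imwrite("pics/wrist1.png",im["color"][...,::-1]); print(im["fx"],im["cx"],im["cy"],im["view"])
```

```text
2.6 [-2.7310e+01  4.1400e+00  7.7200e+01 -1.0000e-01  9.8750e+01 -1.1692e+02] [ 447.5 -106.6  582.8] [[-1.     0.007 -0.002]
 [ 0.007  1.    -0.001]
 [ 0.002 -0.001 -1.   ]]
(array([576.74598451, 393.55537268, 111.38084931,  12.47668892,
        57.96414635]), array([0.31192483]), np.int32(5), array([2.97777819, 2.4286343 , 0.32007102, 0.31895992, 0.1743318 ]))
297.3186396354542 254.5593600143959 186.63895560604865 [[ 8.49005277e-03  9.99963568e-01 -8.84433242e-04  1.03884400e+02]
 [-9.44980999e-01  7.73398076e-03 -3.27033786e-01  5.56358231e+02]
 [-3.27015031e-01  3.61230671e-03  9.45012233e-01 -4.98496464e+02]
 [ 0.00000000e+00  0.00000000e+00  0.00000000e+00  1.00000000e+00]]
```

Run:
```python
from h import *
s=read_state()
D=[(30.27,82.15,np.hypot(212.1,587.4),303.0),(20.83,59.14,np.hypot(212.1,587.3),555.5),(s["joints"][1],s["joints"][2],np.hypot(*s["ee_pos"][:2]),s["ee_pos"][2])]
az=np.degrees(np.arctan2(s["ee_pos"][1],s["ee_pos"][0]))-s["joints"][0]; off=np.hypot(*s["ee_pos"][:2])*np.sin(np.radians(az)); print(az,off)
A=[];b=[]
for q2,q3,r,z in D:
    r=np.sqrt(r*r-off*off); print(r,z)
    a,c=np.radians(q2),np.radians(q2+q3)
    A+= [[np.sin(a),np.sin(c),1,0],[np.cos(a),np.cos(c),0,1]]; b+=[r,z]
print(np.linalg.lstsq(np.array(A),np.array(b),rcond=None))
```

```text
13.986014924260417 111.01973044806925
614.5728512155723 303.0
614.4772733398999 555.5
445.7392835996768 582.9920873547834
(array([470.27170621, 405.80117175,  20.40621727,  49.83834269]), array([1183.52828183]), np.int32(4), array([2.60626578, 2.24775492, 0.31934842, 0.23020224]))
```

View pics/wrist1.png

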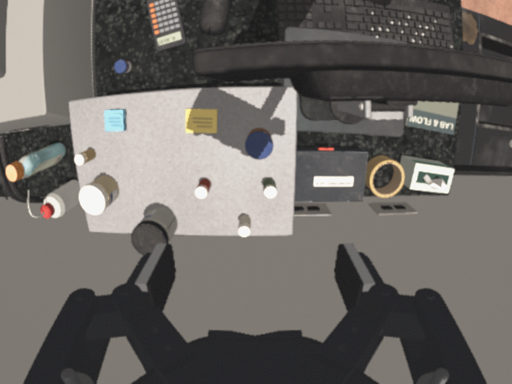

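The wrist view shows the whole layout from above: amber lid at (259,143), green (269,186), red (202,186), white-lid (97,195), yellow (200,121) and blue (114,121). Before descending behind the monitor I'll work out how much the arm clears it.

Run:
```python
from h import *
s=read_state(); off=111.
D=[(30.27,82.15,np.hypot(212.1,587.4),303.0),(20.83,59.14,np.hypot(212.1,587.3),555.5),(s["joints"][1],s["joints"][2],np.hypot(*s["ee_pos"][:2]),s["ee_pos"][2])]
A=[];b=[]
for q2,q3,r,z in D:
    r=np.sqrt(r*r-off*off)
    a,c=np.radians(q2),np.radians(q2+q3)
    A+= [[np.sin(a),np.sin(c),np.cos(c),1,0],[np.cos(a),np.cos(c),-np.sin(c),0,1]]; b+=[r,z]
sol=np.linalg.lstsq(np.array(A),np.array(b),rcond=None); print(sol[0],sol[1],sol[3])
im=dict(np.load("scene0.npz")); w=world(im)
for u,v in((130,83),(110,60),(60,60),(75,20)): print(u,v,np.nanmedian(w[v-3:v+4,u-3:u+4].reshape(-1,3),0).round())
im=get_image("scene"); cv2.imwrite("pics/scene1.png",im["color"][...,::-1]); np.savez("scene1.npz",**im)
```

```text
[588.94113648 391.68390369 114.70940453  -0.62292906  49.77924437] [0.00032137] [2.97773545 2.42862084 0.32020538 0.31906242 0.17481454]
130 83 [ 93. -59. 282.]
110 60 [ 41. -47. 331.]
60 60 [-147.   27.  302.]
75 20 [-136.  110.  390.]
```

View pics/scene1.png

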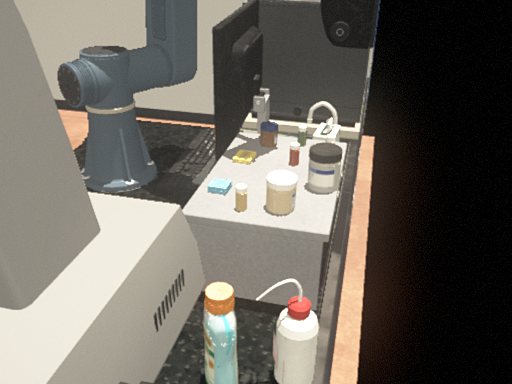

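Arm model: upper arm 589 mm, wrist about 230 mm above the TCP. At the amber pick the forearm stays more than 80 mm from the monitor, so I'll descend.

>>> {"op": "drive_tool", "data": {"linear": [[0, 0, 5], [0, 0, 10], [0, 0, 15], [0, 0, 20], [0, 0, 23]], "roll": [0, 0, 0, 0, 0]}}

```text
clock: 3.2
ee_pos: [445.8, -99.3, 350.8]
eef_rot: [[-1.0, -0.003, -0.005], [-0.003, 1.0, 0.003], [0.005, 0.003, -1.0]]
ft_force: [0.1, -0.0, -0.1]
finger_gap: 0.998
grasp_force: 0.0
```

```bash
cat >> h.py <<'E'
def wworld(im):
    z=im["z_map"].astype(float); v,u=np.mgrid[0:z.shape[0],0:z.shape[1]]
    a=(u-im["cx"])/im["fx"]; b=(v-im["cy"])/im["fy"]; th=np.hypot(a,b); k=np.tan(np.minimum(th,1.5))/np.maximum(th,1e-9)
    p=np.stack([a*k*z,-b*k*z,-z,np.ones_like(z)],-1)@np.linalg.inv(im["view"]).T
    w=p[...,:3]; w[z==0]=np.nan; return w
def look(name):
    im=get_image("wrist"); w=wworld(im); cv2.imwrite(f"pics/{name}.png",im["color"][...,::-1])
    s=read_state(); print(s["clock"],s["ee_pos"].round(1),s["ft_force"].round(1),s["finger_gap"],s["joints"].round(1)); return im,w
E
python3 - <<'E'
from h import *
im,w=look("w2")
for k in OBJ: print(k,fit(w,*OBJ[k]))
E
```

```text
3.25 [444.1 -98.7 347.4] [-1.3  0.3 -2.9] 1.0010227256174626 [ -26.7   13.9  101.9    0.    64.9 -116.8]
green [517.6 -84.5  19.3  19.3 393.  226. ]
red None
amber [ 445.1 -101.7   42.    40.8 2502.   229.6]
whitej [ 523.2 -365.4   33.6   24.2  230.   241.8]
tan None
white None
black None
```

>>> {"op": "drive_tool", "data": {"linear": [[0.2, 0, 3], [0.2, 0, 6], [0.2, 0, 9], [0.2, 0, 9.8], [0.2, 0, 9.8]], "roll": [0, 0, 0, 0, 0]}}

```text
clock: 3.75
ee_pos: [445.7, -101.2, 255.9]
eef_rot: [[-1.0, -0.002, -0.001], [-0.002, 1.0, 0.001], [0.001, 0.001, -1.0]]
ft_force: [-0.0, 0.7, 0.5]
finger_gap: 0.996
grasp_force: 0.0
```

>>> {"op": "drive_tool", "data": {"linear": [[0, 0, 0], [0, 0, 0], [0, 0, 0], [0, 0, 0], [0, 0, 0]], "roll": [0, 0, 0, 0, 0], "fingers": 1, "force": 30}}

```text
clock: 4.25
ee_pos: [446.1, -102.3, 257.2]
eef_rot: [[-1.0, 0.0, 0.002], [0.0, 1.0, -0.001], [-0.002, -0.001, -1.0]]
ft_force: [-0.8, 1.6, 5.4]
finger_gap: 0.454
grasp_force: 29.5
```

>>> {"op": "drive_tool", "data": {"linear": [[0, 0, 0], [0, 0, 0], [0, 0, 0], [0, 0, 0], [0, 0, 0]], "roll": [0, 0, 0, 0, 0]}}

```text
clock: 4.75
ee_pos: [446.1, -102.2, 257.2]
eef_rot: [[-1.0, 0.0, 0.002], [0.0, 1.0, -0.001], [-0.002, -0.001, -1.0]]
ft_force: [-0.3, 1.9, 5.8]
finger_gap: 0.451
grasp_force: 29.6
```

>>> {"op": "drive_tool", "data": {"linear": [[0, 0, -1], [0, 0, -2.5], [0, 0, -4], [0, 0, -4], [0, 0, -4]], "roll": [0, 0, 0, 0, 0]}}

```text
clock: 5.25
ee_pos: [445.5, -102.2, 296.3]
eef_rot: [[-1.0, -0.0, 0.001], [-0.0, 1.0, -0.0], [-0.001, -0.0, -1.0]]
ft_force: [0.2, -0.1, -1.5]
finger_gap: 0.455
grasp_force: 30.4
```

>>> {"op": "drive_tool", "data": {"linear": [[0.5, -4, 0], [1.3, -8, 0], [2.3, -12, 0], [3.7, -16.6, 0], [3.7, -16.6, 0]], "roll": [0, 0, 0, 0, 0]}}

```text
clock: 5.75
ee_pos: [407.7, -273.8, 295.4]
eef_rot: [[-1.0, 0.006, 0.0], [0.006, 1.0, -0.003], [-0.0, -0.003, -1.0]]
ft_force: [1.1, -0.2, -0.8]
finger_gap: 0.453
grasp_force: 30.7
```

Run:
```python
from h import *
im,w=look("w3")
print("amber held",fit(w,408,-268,21,270)); 
for k in("yellow","blue"): print(k,pad(w,im["color"],k))
for k in OBJ: print(k,fit(w,*OBJ[k]))
```

```text
5.8 [ 407.7 -270.8  295.1] [ 0.2  0.4 -1.7] 0.4526314707720836 [ -46.7   20.6  101.7   -0.    57.8 -136.4]
amber held [ 405.9 -267.2   41.6   66.4 6356.   267.9]
yellow (((418.25128173828125, -284.77276611328125), (39.97932052612305, 237.92279052734375), 5.610932350158691), 1129, array([ 408.5, -196.2]))
blue (((401.21600341796875, -341.22100830078125), (34.53376770019531, 35.530120849609375), 87.46839904785156), 1686, array([ 397.2, -336.5]))
green [518.  -85.4  20.   20.7 229.  225.9]
red [ 516.9 -193.1   18.6   18.5  264.   226. ]
amber None
whitej [ 517.9 -367.6   26.6   20.8  222.   242.2]
tan [ 457.9 -400.4   19.9   16.6  364.   225.9]
white None
black None
```

View pics/w3.png

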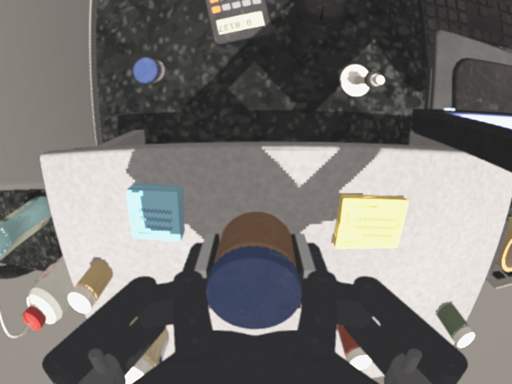

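The jar is held upright between the two pads, blue at (155,212) and yellow at (370,222). Lower and release with a partial opening.

>>> {"op": "drive_tool", "data": {"linear": [[0, 0, 1.5], [0, 0, 2.8], [0, 0, 3.5], [0, 0, 3.9], [0, 0, 3.9]], "roll": [0, 0, 0, 0, 0]}}

```text
clock: 6.3
ee_pos: [408.5, -267.0, 257.3]
eef_rot: [[-1.0, -0.001, -0.001], [-0.001, 1.0, 0.001], [0.001, 0.001, -1.0]]
ft_force: [-1.0, 1.1, 2.2]
finger_gap: 0.451
grasp_force: 30.9
```

>>> {"op": "drive_tool", "data": {"linear": [[0, 0, 0], [0, 0, 0], [0, 0, 0], [0, 0, 0], [0, 0, 0]], "roll": [0, 0, 0, 0, 0], "fingers": -0.35}}

```text
clock: 6.8
ee_pos: [408.6, -268.2, 256.9]
eef_rot: [[-1.0, -0.0, 0.0], [-0.0, 1.0, -0.0], [-0.0, -0.0, -1.0]]
ft_force: [-0.5, -1.2, -0.2]
finger_gap: 0.676
grasp_force: 0.0
```

>>> {"op": "drive_tool", "data": {"linear": [[0, 0, -2], [0, 0, -5], [0, 0, -10], [0, 0, -12], [0, 0, -12]], "roll": [0, 0, 0, 0, 0]}}

```text
clock: 7.3
ee_pos: [409.7, -269.4, 380.5]
eef_rot: [[-1.0, -0.0, 0.006], [-0.0, 1.0, -0.006], [-0.006, -0.006, -1.0]]
ft_force: [-0.6, -0.8, -0.2]
finger_gap: 0.678
grasp_force: 0.0
```

Run:
```python
from h import *
im,w=look("w4")
print("amber",fit(w,408,-268,21,230))
for k in("yellow","blue"): print(k,pad(w,im["color"],k))
for k in OBJ: print(k,fit(w,*OBJ[k]))
print("wj",fit(w,527,-382,27,242))
```

```text
7.35 [ 408.9 -268.5  378.3] [-0.4  0.5  0.1] 0.6741437599853609 [ -46.4   14.4   95.6   -0.    69.8 -136.4]
amber [ 407.4 -267.3   41.3   40.2 1987.   229.5]
yellow (((438.6329040527344, -274.2712097167969), (52.67218780517578, 230.90463256835938), 18.22794532775879), 1966, array([ 411. , -194.1]))
blue (((401.4389343261719, -341.6833190917969), (35.56377410888672, 35.770042419433594), 87.05735778808594), 1383, array([ 400.6, -341.1]))
green [518.2 -85.8  20.4  19.1 203.  226. ]
red None
amber None
whitej [ 499.5 -385.3    3.4    6.6    8.   237.8]
tan [ 458.6 -400.6   19.    16.3  240.   226. ]
white None
black None
wj [ 499.5 -385.3    3.4    6.6    8.   237.8]
```

>>> {"op": "drive_tool", "data": {"linear": [[-3, -3, 0], [-6, -6, 0], [-9, -9, 0], [-11.7, -11.3, 0], [-11.7, -11.3, 0]], "roll": [0, 0, 0, 0, 0], "fingers": -1}}

```text
clock: 7.85
ee_pos: [527.6, -383.8, 373.3]
eef_rot: [[-1.0, 0.001, -0.001], [0.001, 1.0, 0.001], [0.001, 0.001, -1.0]]
ft_force: [-1.1, 1.1, -0.9]
finger_gap: 1.0
grasp_force: 0.0
```

Run:
```python
from h import *
im,w=look("w5")
print("wj",fit(w,526,-381,27,242)); print("tan",fit(w,460,-403,10,226)); print("black",fit(w,*OBJ["black"]))
print("amber",fit(w,408,-268,21,230))
```

```text
7.9 [ 525.9 -381.9  373.3] [-0.9  0.4  0.4] 0.9962049929471736 [ -45.8   28.7   73.3   -0.    78.3 -135.8]
wj [ 525.6 -380.6   53.1   53.1 3819.   241.8]
tan [ 459.3 -402.8   19.3   19.2  552.   226. ]
black [ 580.9 -272.5   46.6   48.5 1381.   259.7]
amber [ 407.9 -267.6   40.7   41.4 1879.   229.4]
```

View pics/w5.png

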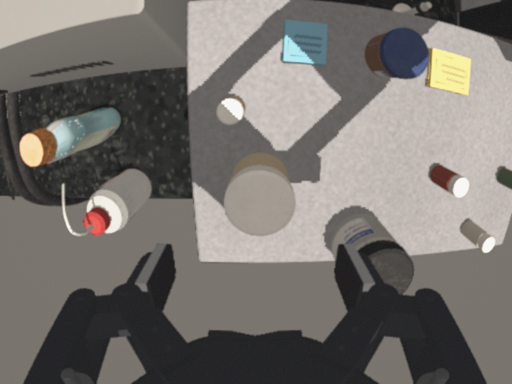

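The white-lid jar at (260,195) is centred under the gripper; the black jar (380,255) and tan vial (230,110) are clear of the fingers. Descend and grip.

>>> {"op": "drive_tool", "data": {"linear": [[0, 0, 3.5], [0, 0, 7], [0, 0, 10], [0, 0, 11.1], [0, 0, 11.1]], "roll": [0, 0, 0, 0, 0]}}

```text
clock: 8.4
ee_pos: [524.1, -379.6, 263.5]
eef_rot: [[-1.0, -0.0, -0.004], [-0.0, 1.0, 0.005], [0.004, 0.005, -1.0]]
ft_force: [-0.2, 0.4, 0.3]
finger_gap: 0.998
grasp_force: 0.0
```

>>> {"op": "drive_tool", "data": {"linear": [[0, 0, 0], [0, 0, 0], [0, 0, 0], [0, 0, 0], [0, 0, 0]], "roll": [0, 0, 0, 0, 0], "fingers": 1, "force": 35}}

```text
clock: 8.9
ee_pos: [526.2, -381.4, 268.3]
eef_rot: [[-1.0, -0.0, 0.003], [-0.0, 1.0, -0.002], [-0.003, -0.002, -1.0]]
ft_force: [-1.5, 1.7, 5.5]
finger_gap: 0.593
grasp_force: 36.9
```

>>> {"op": "drive_tool", "data": {"linear": [[0, 0, 0], [0, 0, -1], [0, 0, -2.5], [0, 0, -4], [0, 0, -4]], "roll": [0, 0, 0, 0, 0]}}

```text
clock: 9.4
ee_pos: [526.5, -382.1, 308.7]
eef_rot: [[-1.0, -0.0, 0.004], [-0.0, 1.0, -0.004], [-0.004, -0.004, -1.0]]
ft_force: [0.7, -0.4, -1.6]
finger_gap: 0.594
grasp_force: 36.9
```

>>> {"op": "drive_tool", "data": {"linear": [[1, 2.5, 0], [2.2, 5, 0], [3.6, 8, 0], [5, 10.9, 0], [5, 10.9, 0]], "roll": [0, 0, 0, 0, 0]}}

```text
clock: 9.9
ee_pos: [472.8, -267.6, 304.9]
eef_rot: [[-1.0, -0.002, -0.005], [-0.002, 1.0, 0.005], [0.005, 0.005, -1.0]]
ft_force: [0.7, 0.4, -2.1]
finger_gap: 0.591
grasp_force: 37.0
```

>>> {"op": "drive_tool", "data": {"linear": [[0, 0, 1.2], [0, 0, 2.4], [0, 0, 3.3], [0, 0, 3.8], [0, 0, 3.8]], "roll": [0, 0, 0, 0, 0]}}

```text
clock: 10.4
ee_pos: [475.3, -272.6, 268.3]
eef_rot: [[-1.0, 0.0, -0.002], [0.0, 1.0, 0.001], [0.002, 0.001, -1.0]]
ft_force: [-2.8, 2.3, 7.1]
finger_gap: 0.593
grasp_force: 38.0
```

>>> {"op": "drive_tool", "data": {"linear": [[0, 0, 0], [0, 0, 0], [0, 0, 0], [0, 0, 0], [0, 0, 0]], "roll": [0, 0, 0, 0, 0], "fingers": -0.7}}

```text
clock: 10.9
ee_pos: [475.6, -272.2, 267.7]
eef_rot: [[-1.0, -0.0, -0.0], [-0.0, 1.0, 0.0], [0.0, 0.0, -1.0]]
ft_force: [-0.2, -0.3, 0.3]
finger_gap: 0.854
grasp_force: 0.0
```

>>> {"op": "drive_tool", "data": {"linear": [[0, 0, -2], [0, 0, -5], [0, 0, -9], [0, 0, -11], [0, 0, -11]], "roll": [0, 0, 0, 0, 0]}}

```text
clock: 11.4
ee_pos: [476.8, -273.1, 381.5]
eef_rot: [[-1.0, -0.0, 0.006], [-0.0, 1.0, -0.005], [-0.006, -0.005, -1.0]]
ft_force: [0.2, 0.5, -0.5]
finger_gap: 0.848
grasp_force: 0.0
```

Run:
```python
from h import *
im,w=look("w6")
print("wj",fit(w,475,-271,27,242)); print("amber",fit(w,408,-268,21,230))
for k in("green","red","black"): print(k,fit(w,*OBJ[k]))
```

```text
11.45 [ 476.  -272.4  379.2] [ 0.2  0.5 -0.6] 0.8488690830513855 [ -41.5   19.5   87.8   -0.    72.5 -131.5]
wj [ 475.  -273.8   54.    53.1 3594.   241.8]
amber [ 407.9 -267.4   41.    40.4 2350.   229.5]
green [518.4 -85.8  20.3  19.1 251.  226. ]
red [ 518.1 -192.6   19.7   19.8  334.   226. ]
black [ 580.2 -279.2   46.    61.  2103.   259.7]
```

Both jars are placed: amber (408,-267), white-lid (475,-274), a 67 mm spacing. Next is the red vial at (518,-192.7).

>>> {"op": "drive_tool", "data": {"linear": [[-1.5, 2.5, 0], [-3, 5, 0], [-4.3, 8, 0], [-4.3, 8, 2], [-4.3, 8, 2]], "roll": [0, 0, 0, 0, 0], "fingers": -0.3}}

```text
clock: 11.95
ee_pos: [517.0, -190.2, 354.0]
eef_rot: [[-1.0, -0.002, -0.008], [-0.002, 1.0, 0.005], [0.008, 0.005, -1.0]]
ft_force: [0.4, 0.2, -1.0]
finger_gap: 0.65
grasp_force: 0.0
```

>>> {"op": "drive_tool", "data": {"linear": [[0, 0, 3], [0, 0, 6], [0, 0, 9], [0, 0, 10], [0, 0, 10]], "roll": [0, 0, 0, 0, 0]}}

```text
clock: 12.45
ee_pos: [517.5, -192.2, 256.2]
eef_rot: [[-1.0, 0.001, -0.004], [0.001, 1.0, 0.002], [0.004, 0.002, -1.0]]
ft_force: [-0.1, 0.4, -0.1]
finger_gap: 0.651
grasp_force: 0.0
```

>>> {"op": "drive_tool", "data": {"linear": [[0, 0, 0], [0, 0, 0], [0, 0, 0], [0, 0, 0], [0, 0, 0]], "roll": [0, 0, 0, 0, 0], "fingers": 1, "force": 25}}

```text
clock: 12.95
ee_pos: [519.3, -192.6, 259.5]
eef_rot: [[-1.0, -0.0, 0.003], [-0.0, 1.0, -0.002], [-0.003, -0.002, -1.0]]
ft_force: [-0.2, -0.0, 6.7]
finger_gap: 0.233
grasp_force: 24.8
```

>>> {"op": "drive_tool", "data": {"linear": [[0, 0, 0], [0, 0, -2], [0, 0, -6], [0, 0, -10], [0, 0, -10]], "roll": [0, 0, 0, 0, 0]}}

```text
clock: 13.45
ee_pos: [520.8, -193.3, 363.8]
eef_rot: [[-1.0, -0.0, 0.011], [-0.001, 1.0, -0.007], [-0.011, -0.007, -1.0]]
ft_force: [0.4, -1.3, -0.5]
finger_gap: 0.227
grasp_force: 24.5
```

>>> {"op": "drive_tool", "data": {"linear": [[2.6, -3.5, 0], [5.4, -7, 0], [8.5, -11, 0], [11.6, -15, 0], [11.6, -15, 0]], "roll": [0, 0, 0, 0, 0]}}

```text
clock: 13.95
ee_pos: [399.4, -346.4, 357.3]
eef_rot: [[-1.0, 0.007, -0.002], [0.007, 1.0, -0.002], [0.002, -0.002, -1.0]]
ft_force: [-0.1, 0.6, -0.1]
finger_gap: 0.231
grasp_force: 24.6
```

>>> {"op": "drive_tool", "data": {"linear": [[0, 0, 2], [0, 0, 4], [0, 0, 5], [0, 0, 5], [0, 0, 5]], "roll": [0, 0, 0, 0, 0]}}

```text
clock: 14.45
ee_pos: [403.0, -341.9, 308.0]
eef_rot: [[-1.0, -0.001, 0.0], [-0.001, 1.0, 0.0], [-0.0, 0.0, -1.0]]
ft_force: [-0.4, -0.4, 0.1]
finger_gap: 0.23
grasp_force: 24.6
```

Run:
```python
from h import *
im,w=look("w7")
print("red cap",fit(w,402,-342,10,276,R=14),fit(w,402,-342,10,271,R=14))
for k in("yellow","blue"): print(k,pad(w,im["color"],k))
s=get_image("side"); ws=world(s); print("side blue",pad(ws,s["color"],"blue"))
m=(np.hypot(ws[...,0]-402,ws[...,1]+342)<25)&(ws[...,2]>215); h=cv2.cvtColor(s["color"],cv2.COLOR_RGB2HSV)
cv2.imwrite("pics/s7.png",cv2.resize(s["color"][110:240,200:380,::-1],None,fx=4,fy=4,interpolation=2))
```

```text
14.5 [ 403.2 -342.2  308.5] [-0.3  0.5 -0.8] 0.22693457729284675 [ -52.4   22.5   95.6    0.    61.9 -142.5]
red cap [ 401.9 -342.3   20.8   24.3 1694.   274.4] [ 401.7 -342.2   21.1   24.  1934.   274.1]
yellow (((419.668701171875, -233.2908172607422), (45.00499725341797, 138.33966064453125), 15.424945831298828), 790, array([ 409. , -198.8]))
blue (((400.31951904296875, -342.1099548339844), (35.65229034423828, 34.102577209472656), 88.18083190917969), 2136, array([ 397.2, -342.5]))
side blue (((402.71917724609375, -341.2042236328125), (36.343170166015625, 38.48812484741211), 85.7669448852539), 308, array([ 400.1, -342. ]))
```

View pics/w7.png

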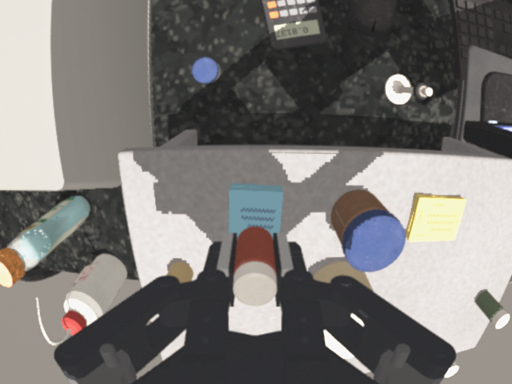

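The red vial (255,265) is held upright above the blue pad (255,210). Lower and release.

>>> {"op": "drive_tool", "data": {"linear": [[0, 0, 1.5], [0, 0, 2.7], [0, 0, 3.2], [0, 0, 3.5], [0, 0, 3.5]], "roll": [0, 0, 0, 0, 0]}}

```text
clock: 15.05
ee_pos: [402.7, -342.1, 273.5]
eef_rot: [[-1.0, -0.0, 0.0], [-0.0, 1.0, -0.0], [-0.0, -0.0, -1.0]]
ft_force: [-0.3, 0.8, 2.7]
finger_gap: 0.231
grasp_force: 24.8
```

>>> {"op": "drive_tool", "data": {"linear": [[0, 0, 0], [0, 0, 0], [0, 0, 0], [0, 0, 0], [0, 0, 0]], "roll": [0, 0, 0, 0, 0], "fingers": 0}}

```text
clock: 15.55
ee_pos: [402.6, -342.2, 272.9]
eef_rot: [[-1.0, -0.0, 0.0], [-0.0, 1.0, -0.0], [-0.0, -0.0, -1.0]]
ft_force: [0.7, 0.6, -0.8]
finger_gap: 0.498
grasp_force: 0.0
```

>>> {"op": "drive_tool", "data": {"linear": [[0, 0, -2], [0, 0, -5], [0, 0, -9], [0, 0, -10.5], [0, 0, -10.5]], "roll": [0, 0, 0, 0, 0]}}

```text
clock: 16.05
ee_pos: [403.4, -343.1, 380.7]
eef_rot: [[-1.0, -0.0, 0.004], [-0.0, 1.0, -0.005], [-0.004, -0.005, -1.0]]
ft_force: [-0.3, 0.2, 0.8]
finger_gap: 0.505
grasp_force: 0.0
```

Run:
```python
from h import *
im,w=look("w8")
print("red",fit(w,402,-342,10,240)); print("amber",fit(w,408,-268,21,230))
for k in("yellow","blue"): print(k,pad(w,im["color"],k))
```

```text
16.1 [ 402.7 -342.3  378.7] [-0.5 -0.1 -0.4] 0.5009930993561944 [ -52.5   17.8   90.4   -0.    71.6 -142.5]
red [ 401.3 -342.6   19.7   18.5  512.   240. ]
amber [ 407.6 -267.3   41.3   40.9 1722.   229.6]
yellow (((419.5639343261719, -231.64743041992188), (48.77219772338867, 134.82357788085938), 11.711026191711426), 1539, array([ 411.1, -195.2]))
blue (((401.15185546875, -342.1085510253906), (35.32807922363281, 35.7706184387207), 88.96054077148438), 822, array([ 395.8, -342.3]))
```

>>> {"op": "drive_tool", "data": {"linear": [[-2, 4.4, 0], [-4, 8.8, 0], [-6, 13.2, 0], [-8, 17.6, 0], [-10, 22, 0]], "roll": [0, 0, 0, 0, 0], "fingers": -0.3}}

```text
clock: 16.6
ee_pos: [502.2, -120.1, 375.9]
eef_rot: [[-1.0, 0.0, -0.004], [0.0, 1.0, 0.002], [0.004, 0.002, -1.0]]
ft_force: [0.9, -0.7, 0.8]
finger_gap: 0.649
grasp_force: 0.0
```

>>> {"op": "drive_tool", "data": {"linear": [[-1.6, 3.6, 0], [-1.6, 3.6, 1], [-1.6, 3.6, 2], [-1.6, 3.6, 2], [-1.6, 3.6, 2]], "roll": [0, 0, 0, 0, 0]}}

```text
clock: 17.1
ee_pos: [517.8, -87.3, 356.8]
eef_rot: [[-1.0, 0.002, -0.002], [0.002, 1.0, 0.001], [0.002, 0.001, -1.0]]
ft_force: [-0.8, -0.6, 0.4]
finger_gap: 0.648
grasp_force: 0.0
```

Run:
```python
from h import *
im,w=look("w9")
for k in("green","white"): print(k,fit(w,*OBJ[k]))
h=w; print("yellow",pad(w,im["color"],"yellow"))
```

```text
17.15 [518.1 -87.5 357.4] [ 0.2 -1.1 -0.1] 0.6492592455453917 [ -21.8   18.9   92.4   -0.    68.7 -111.6]
green [518.  -84.6  19.6  19.3 563.  226. ]
white [ 585.2 -125.5   20.4   17.1  334.   226. ]
yellow (((426.35791015625, -214.921875), (58.77999496459961, 115.66094207763672), 32.29146194458008), 2418, array([ 412. , -190.9]))
```

>>> {"op": "drive_tool", "data": {"linear": [[0, 0.1, 3], [0, 0.1, 6], [0, 0.1, 9], [0, 0.1, 10], [0, 0.1, 10]], "roll": [0, 0, 0, 0, 0]}}

```text
clock: 17.65
ee_pos: [517.9, -85.8, 257.0]
eef_rot: [[-1.0, 0.001, -0.003], [0.001, 1.0, 0.001], [0.003, 0.001, -1.0]]
ft_force: [-0.4, 0.3, -0.8]
finger_gap: 0.651
grasp_force: 0.0
```

>>> {"op": "drive_tool", "data": {"linear": [[0, 0, 0], [0, 0, 0], [0, 0, 0], [0, 0, 0], [0, 0, 0]], "roll": [0, 0, 0, 0, 0], "fingers": 1, "force": 25}}

```text
clock: 18.15
ee_pos: [519.4, -85.5, 259.5]
eef_rot: [[-1.0, -0.0, 0.003], [-0.0, 1.0, -0.002], [-0.003, -0.002, -1.0]]
ft_force: [-0.2, -0.9, 6.7]
finger_gap: 0.231
grasp_force: 24.7
```

>>> {"op": "drive_tool", "data": {"linear": [[0, 0, 0], [0, 0, -2], [0, 0, -5], [0, 0, -8], [0, 0, -8]], "roll": [0, 0, 0, 0, 0]}}

```text
clock: 18.65
ee_pos: [520.5, -85.7, 342.2]
eef_rot: [[-1.0, -0.001, 0.009], [-0.001, 1.0, -0.003], [-0.009, -0.003, -1.0]]
ft_force: [0.6, 0.6, 0.5]
finger_gap: 0.232
grasp_force: 24.5
```

>>> {"op": "drive_tool", "data": {"linear": [[2.7, -2.7, 0], [5.4, -5.4, 0], [8.1, -8.1, 0], [10.7, -10.8, 0], [10.7, -10.8, 0]], "roll": [0, 0, 0, 0, 0]}}

```text
clock: 19.15
ee_pos: [408.9, -195.0, 337.3]
eef_rot: [[-1.0, 0.004, -0.002], [0.004, 1.0, 0.0], [0.002, 0.0, -1.0]]
ft_force: [0.2, 0.7, 0.2]
finger_gap: 0.235
grasp_force: 24.6
```

>>> {"op": "drive_tool", "data": {"linear": [[0, 0, 1.5], [0, 0, 3], [0, 0, 3.5], [0, 0, 3.5], [0, 0, 3.5]], "roll": [0, 0, 0, 0, 0]}}

```text
clock: 19.65
ee_pos: [412.0, -193.0, 303.1]
eef_rot: [[-1.0, -0.001, 0.0], [-0.001, 1.0, -0.0], [-0.0, -0.0, -1.0]]
ft_force: [0.4, 0.6, -0.2]
finger_gap: 0.235
grasp_force: 24.6
```

Run:
```python
from h import *
im,w=look("w10")
print("green cap",fit(w,411,-193,10,271,R=16))
h=cv2.cvtColor(im["color"],cv2.COLOR_RGB2HSV)
m=(h[...,0]>=20)&(h[...,0]<=35)&(h[...,1]>110)&(abs(w[...,2]-189)<4)&(abs(w[...,0]-412)<40)&(abs(w[...,1]+193)<40); p=w[m][:,:2]
print(p.min(0),p.max(0),cv2.minAreaRect(p.astype(np.float32)))
```

```text
19.7 [ 412.  -193.1  303.3] [-0.   0.4 -0.2] 0.2283066669613699 [ -39.2   17.2  105.7    0.    57.1 -129.3]
green cap [ 410.8 -193.4   23.1   26.  1829.   269.4]
[ 391.26625037 -217.25593189] [ 429.45529774 -167.6854533 ] ((410.2972717285156, -192.58534240722656), (49.01667404174805, 36.71677017211914), 88.01043701171875)
```

View pics/w10.png

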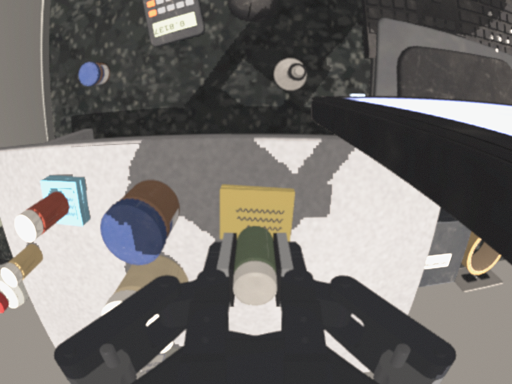

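The green vial (255,265) is centred on the yellow pad (257,212).

>>> {"op": "drive_tool", "data": {"linear": [[0, 0, 1.5], [0, 0, 2.7], [0, 0, 3.2], [0, 0, 3.5], [0, 0, 3.5]], "roll": [0, 0, 0, 0, 0]}}

```text
clock: 20.2
ee_pos: [411.9, -193.4, 268.6]
eef_rot: [[-1.0, -0.0, 0.001], [-0.0, 1.0, -0.001], [-0.001, -0.001, -1.0]]
ft_force: [0.1, 0.9, 0.1]
finger_gap: 0.23
grasp_force: 24.6
```

>>> {"op": "drive_tool", "data": {"linear": [[0, 0, 0], [0, 0, 0], [0, 0, 0], [0, 0, 0], [0, 0, 0]], "roll": [0, 0, 0, 0, 0], "fingers": 0}}

```text
clock: 20.7
ee_pos: [411.6, -193.2, 267.9]
eef_rot: [[-1.0, -0.0, 0.0], [-0.0, 1.0, -0.0], [-0.0, -0.0, -1.0]]
ft_force: [0.1, -0.0, -0.7]
finger_gap: 0.503
grasp_force: 0.0
```

>>> {"op": "drive_tool", "data": {"linear": [[0, 0, -2], [0, 0, -6], [0, 0, -11], [0, 0, -16], [0, 0, -20]], "roll": [0, 0, 0, 0, 0]}}

```text
clock: 21.2
ee_pos: [411.6, -193.1, 471.0]
eef_rot: [[-1.0, -0.0, 0.002], [-0.0, 1.0, -0.002], [-0.002, -0.002, -1.0]]
ft_force: [0.8, -0.7, 0.0]
finger_gap: 0.5
grasp_force: 0.0
```

>>> {"op": "drive_tool", "data": {"linear": [[0, 0, -2], [0, 0, -3], [0, 0, -3], [0, 0, -3], [0, 0, -3]], "roll": [0, 0, 0, 0, 0]}}

```text
clock: 21.7
ee_pos: [411.1, -192.8, 496.0]
eef_rot: [[-1.0, -0.0, -0.003], [-0.0, 1.0, 0.003], [0.003, 0.003, -1.0]]
ft_force: [-0.1, -0.5, -0.5]
finger_gap: 0.496
grasp_force: 0.0
```

Run:
```python
from h import *
im,w=look("w11"); s=get_image("side"); a=get_image("scene")
for n,W in(("wrist",w),("side",world(s)),("scene",world(a))):
    for k,o in dict(green=(412,-193,10,235),red=(402,-342,10,240),amber=(408,-268,21,230),wj=(475,-272,27,242),tan=(459,-402,10,226),white=OBJ["white"],black=OBJ["black"]).items(): print(n,k,fit(W,*o))
cv2.imwrite("pics/s11.png",np.hstack([cv2.resize(s["color"][80:220,140:380],None,fx=1.67,fy=1.67),cv2.resize(a["color"][90:230,180:360],(360,int(140*1.67)))])[...,::-1])
```

```text
21.75 [ 411.2 -192.9  496.2] [ 0.2  0.1 -0.4] 0.5028055307926697 [ -39.3    5.6   88.1   -0.    86.5 -129.3]
wrist green [ 410.3 -194.5   19.2   18.6  232.   235. ]
wrist red [ 401.2 -342.1   18.2   19.2  199.   240.1]
wrist amber [ 407.2 -267.1   40.4   41.9  908.   229.5]
wrist wj [ 474.5 -273.4   52.8   53.6 1340.   241.9]
wrist tan [ 458.8 -402.1   18.    19.7  148.   226. ]
wrist white [ 586.7 -136.     6.5    1.7    8.   226. ]
wrist black [ 596.7 -254.6   31.2   11.6   44.   259.5]
side green [ 410.2 -193.1   19.2   19.6   78.   234.9]
side red [ 401.7 -341.5   18.9   18.8   86.   239.9]
side amber [ 408.5 -266.8   43.9   40.4  294.   229.6]
side wj [ 474.8 -272.8   53.8   52.7  414.   241.8]
side tan [ 459.  -401.3   17.3   18.5   78.   226. ]
side white [ 585.4 -126.    19.3   19.    53.   225.5]
side black [ 587.  -277.9   60.7   60.1  431.   259.6]
scene green [ 412.2 -197.4   19.2   19.    45.   234.6]
scene red [ 402.9 -343.7   18.1   22.6   64.   239.7]
scene amber [ 409.  -270.4   39.4   40.2  175.   229.5]
scene wj [ 476.5 -275.7   51.5   53.1  298.   241.8]
scene tan [ 460.8 -405.5   18.9   19.6   76.   225.8]
scene white [ 586.3 -130.4   17.5   15.6   42.   225.5]
scene black [ 589.1 -280.6   60.5   62.1  398.   259.8]Traceback (most recent call last):
  File "<stdin>", line 5, in <module>
    return _nx.concatenate(arrs, 1, dtype=dtype, casting=casting)
           ~~~~~~~~~~~~~~~^^^^^^^^^^^^^^^^^^^^^^^^^^^^^^^^^^^^^^^
ValueError: all the input array dimensions except for the concatenation axis must match exactly, but along dimension 0, the array at index 0 has size 234 and the array at index 1 has size 233
```

All four tops match their targets to within a few mm in all three cameras and sit at upright heights. The bystanders haven't moved and the gripper is clear, so I'm handing in.

```bash
python3 -c "
from station import *
print(hand_in())"
```

```text
the job is handed in; nothing more can be done
None
```

I handed the job in at about 22 s on the robot's clock, and no verdict came back: the green vial is on the yellow pad, the red vial on the blue pad, the amber jar midway between them and the white-lidded jar about 67 mm behind it, all measured within a few mm of target, upright, with the bystanders unmoved.

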